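Thread the drop bolt through a welded gate bracket

TASK

Take the drop bolt (the pin with the tall round grip) out of the pin rack and thread it down through all three eyes of the welded gate bracket until its collar sits fully home on the top eye, then let go of it. The welds have pulled the lower eyes about 5 mm off line, so feel your way into each one gently and shift sideways to find it; never force the bolt. Leave the other pins, the rack and the rest of the bench as they are.

Things in the scene. Friction and masses are not known exactly. Their poses are not given: they have to be found in the camera images.
- bolt_grip (a point): Centre of the drop bolt's round grip (24 mm in diameter, 50 mm tall, plain steel, vertical). Under the grip is a round collar 40 mm in diameter and 6 mm thick; its underside is 31 mm below this point. z runs up along the bolt. It weighs 0.2 to 0.4 kg and starts hanging by its collar in one of the rack's three holes, so that this point is 141 mm above the table.
- bolt_tip (a point): Centre of the lower end of the bolt's shank, 133 mm below bolt_grip; z up along the bolt. The shank is round, 14 mm in diameter and 102 mm long, with a nearly flat end (edge broken by only 0.7 mm).
- rack: Fixed aluminium pin rack: plate 60 mm (its x) by 240 mm (its y), 12 mm thick, on two end legs, top 110 mm above the table; origin on the table under its centre. Three 18 mm holes in a row along its y, at -75, 0 and +75 mm, hold the drop bolt and two other pins in any order. There is most room when the gripper closes along the rack's x.
- bracket: Fixed dark steel gate bracket; origin on the table, on the upright line of the eyes. Three flat round eyes, each 12 mm thick, one above another on bars from a 40 mm square post (106 mm high) centred 75 mm to the bracket's -x. Base plate 6 mm. The eyes do not give way. A straight upright 14 mm bolt fits all three at once when placed right; its tip is then 10 mm above the table.
- eye_top (a point): Centre of the top eye's hole, at its upper face, 112 mm above the table. Hole 26 mm in diameter, exactly on the bracket's line, eye 12 mm thick.
- eye_mid (a point): Point on the bracket's line, level with the middle eye's upper face, 72 mm above the table. The eye is 12 mm thick, its hole 17.5 mm in diameter; the hole's true centre is 5 mm sideways from this point, in a direction that is not known and has to be felt for with the bolt.
- eye_low (a point): Point on the bracket's line, level with the bottom eye's upper face, 32 mm above the table. 12 mm thick, hole 17.5 mm in diameter; the hole's true centre is 5 mm sideways from this point, in a direction within 0.45 rad of the middle eye's direction, also to be felt for.
- ball_pin: Another pin in the rack, to be left there: same 14 mm shank, low ball head 22 mm across, its top 133 mm above the table. Origin at its tip, 8 mm above the table.
- hex_pin: Another pin in the rack, to be left there: same 14 mm shank, low hexagonal head 14 mm tall, its top 124 mm above the table. Origin at its tip, 8 mm above the table.
- can: Spray can, 66 mm in diameter and 207 mm tall, standing on the bench; a bystander. Origin at the centre of its underside.
- hammer: Hammer lying on the far side of the bench; a bystander.
- brush: Brush lying on the bench between the rack and the bracket; a bystander.
- offcut: Small piece of angle steel 40 x 90 x 40 mm; a bystander. Origin at the centre of its underside.
- collar: Loose steel ring 50 mm in diameter and 16 mm tall; a bystander. Origin at the centre of its underside.

How it is judged:
By the outcome, as a careful person would: the job done as asked, in the order asked, and still so for the second after the job is handed in, with the robot touching nothing.
It also fails if it takes over 72 s, if anything falls off the work surface, if the arm or the gripper's body presses on something with over 40 N, if the wrist force passes 120 N, or if a joint passes its speed limit or range.

ROBOT

A 6-joint arm with a two-finger parallel gripper is mounted at the origin on the work surface. World frame = base frame: x ahead of the robot, y to its left, z up, the work surface at z = 0. Lengths are in m, angles in rad, forces in N, time in s.
With the tool pointing down it reaches from about 0.35 to 0.975 m from the base axis. Payload 17.4 kg.
Tool frame: the origin (TCP) lies on the front face of the gripper's body, between the roots of the fingers; the fingertips stand 73 mm ahead of it and the grasp point (between the pads) lies 54 mm ahead of it (manip.nose_length is the distance from the TCP to the fingertips, in m); z points along the fingers, y is the line along which they close (so a half turn about z gives the same grasp; the last joint's range is limited). The gripper opens to 85 mm and grips with 20 to 120 N. Pads are 22 mm wide; open, the fingers measure 114 mm over their backs; the gripper's body (76 mm by 85 mm) begins 54 mm behind the grasp point. The pads swing forward as they close: fully open they stand 13 mm farther back than shut.
Start: joints at [1.209, 0.116, 1.442, -0, 1.584, -0.038], TCP at [0.215, 0.64, 0.304] pointing down, gripper open.
Joint ranges: [-2.83, 2.83], [-0.83, 2.19], [0.07, 2.5], [-1.14, 4.28], [0.01, 3], [-2.97, 2.97]. Speed limits (rad/s): [1.89, 1.89, 2.22, 3.14, 3.14, 3.14].

INTERFACE

Orientations are given as a 3x3 rotation matrix whose columns are the frame's x, y, z axes.
In Python, from station import manip gives the robot as it stands.
- The arm moves only by the tool step_arm, never from a script. Its argument "moves" is a list of rows, each a list of 3 entries, a list of its own where there are three numbers: the shift along the world's x, y, z in mm, then the turn, a rotation vector about the world's x, y, z in degrees, then the gripper command: -1 is fully open, 1 is shut, values between are in proportion. A call has 1 to 8 rows; each row is the pose to reach, as a shift and turn from the pose commanded when the call began; what a row does not reach only later rows make up. A row lasts 1/8 s, in which the tool goes at most 62.5 mm and 10.7 degrees, less where a joint would pass 70% of its speed; a pose out of reach is approached as far as the arm can. A call with a gripper value outside its range is refused whole. The fingers move at their own pace and stop on an object; the grip force is fixed at half the most. Time passes only in rows, so rows that repeat a pose let the fingers close. It gives the time, the measured TCP pose, the force, the opening and the grip force at its end, in the units of the state.
- manip.sense(): the state, without advancing time (a new reading comes with each control period).
- manip.get_image(name): name is "scene" or "top"; returns a dict with "color" (420x560x3 uint8, red, green, blue), "depth" (420x560 float32, m along the optical axis (not along the pixel's ray), 0 where there is no reading), "fovy" (degrees; the focal length in pixels is half the picture's height over the tangent of half this angle, whatever the lens; pixels are square), "cx", "cy" (the principal point, pixels), "camera_from_world" (4x4, takes a point from world to camera coordinates). Camera axes: x right, y down, z forward; pixel columns grow to the right and rows downward; lengths in m; the calibration is good to about 2 mm. A picture is of the moment at which its call begins.
- manip.finish_job(): hands the job in; it is judged then, once.
The state is a dict: "t": time; "joint_positions": joint angles; "qd": joint speeds; "joint_torque": joint torques, N m; "ee_pos": TCP position; "eef_rot": TCP orientation; "force": force on the tool from outside, world axes, zero at the start; "moment": the same for the moment, N m; "width": finger opening in m; "grasp_force": force on a finger pad.
Only numpy, scipy, OpenCV 4.12 (cv2) and the standard library are available. Lean on these libraries where they do the work, as an engineer would, in place of code of your own. Each camera call takes 0.05 s, during which the arm holds its last target. There are 200 camera calls.

## Working session

There is one attempt and no reset: what is moved stays moved. The work goes in short steps, Python scripts to look and compute and a tool call to move; the robot and the scene stay as the last step left them, time stands still between calls to the robot, and variables do not carry over. Pictures are saved under pics/ and viewed, at most 10 in all, crops included, and the job is handed in when it is done.

Besides the shell and the picture viewer there is one more tool, called after "Request:" in YAML: its name, and indented under it one key for each argument. step_arm: Moves the arm, as the interface text tells. Its arguments: {"type":"object","properties":{"moves":{"type":"array"}},"required":["moves"]}

```bash
mkdir -p pics; ls; python3 - <<'E'
from station import manip
import cv2,numpy as np
for n in("scene","top"):
    d=manip.get_image(n); cv2.imwrite(f"pics/{n}0.png",d["color"][:,:,::-1]); np.savez(f"{n}0.npz",**d)
    print(n,d["fovy"],d["cx"],d["cy"],np.round(d["camera_from_world"],3).tolist())
s=manip.sense();print(s["t"],s["force"],s["eef_rot"])
E
```

```text
pics
scene 49.525882932216746 280.1672717894207 204.9085231696559 [[-0.478, 0.878, -0.005, 0.287], [0.55, 0.294, -0.781, -0.215], [-0.685, -0.376, -0.624, 1.621], [0.0, 0.0, 0.0, 1.0]]
top 54.371661026100206 283.5761991098278 210.8254265404546 [[0.012, -1.0, 0.007, 0.008], [-0.99, -0.013, -0.141, 0.57], [0.141, -0.005, -0.99, 1.169], [0.0, 0.0, 0.0, 1.0]]
0.1 [-0.20872359 -0.15629571  0.85649417] [[-9.48039805e-01  3.18151556e-01 -3.40054802e-04]
 [ 3.18151736e-01  9.48039356e-01 -9.22936151e-04]
 [ 2.87517637e-05 -9.83169235e-04 -9.99999516e-01]]
```

View pics/scene0.png

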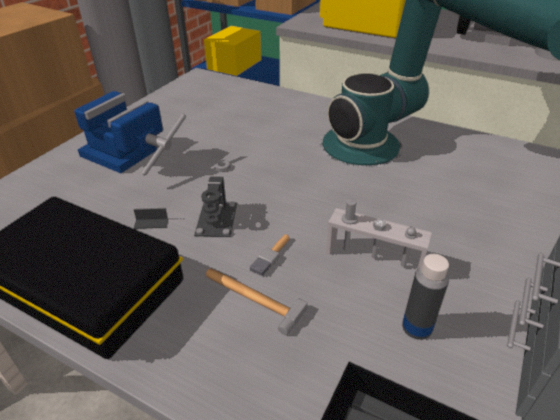

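View pics/top0.png

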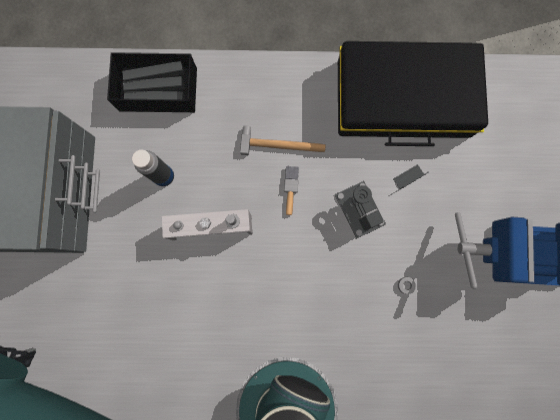

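The drop bolt is in the rack hole nearest the bracket, at scene (350,212) and top (231,218). The bracket's eyes are at scene (212,195) and top (362,192), with the post at top (366,212). The brush lies between the rack and the bracket. I'll enlarge both regions.

```bash
python3 - <<'E'
import cv2,numpy as np
s=cv2.imread("pics/scene0.png");t=cv2.imread("pics/top0.png")
R=lambda i,x,y:cv2.resize(i[y:y+60,x:x+80],(400,300),interpolation=cv2.INTER_CUBIC)
cv2.imwrite("pics/crops.png",np.vstack([np.hstack([R(s,310,190),R(s,175,170)]),np.hstack([R(t,185,190),R(t,325,170)])]))
E
```

```text
(no output)
```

View pics/crops.png

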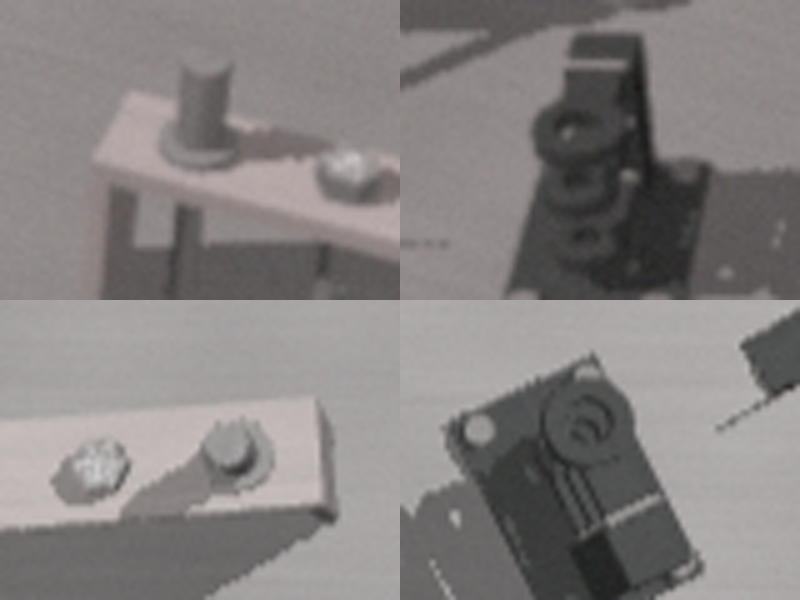

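The crops show the grip's top at scene (351.4,202.4) and top (231,219). The top eye's ring centre is at scene (210.4,196.6) and top (362.4,193). Next I triangulate these and cross-check against depth.

```bash
cat > h.py <<'E'
import numpy as np,cv2
def cam(d):
    f=210/np.tan(np.radians(float(d["fovy"]))/2);T=d["camera_from_world"];R=T[:3,:3];return f,R,-R.T@T[:3,3]
def ray(d,u,v):
    f,R,c=cam(d);return c,R.T@np.array([(u-d["cx"])/f,(v-d["cy"])/f,1])
def plane(d,u,v,z):
    c,r=ray(d,u,v);return c+r*(z-c[2])/r[2]
def tri(d1,p1,d2,p2):
    (a,r),(b,s)=ray(d1,*p1),ray(d2,*p2);k=np.linalg.lstsq(np.stack([r,-s],1),b-a,rcond=None)[0]
    P,Q=a+r*k[0],b+s*k[1];return (P+Q)/2,np.linalg.norm(P-Q)
def cloud(d):
    f,R,c=cam(d);v,u=np.indices(d["depth"].shape);D=d["depth"]
    X=np.stack([(u-d["cx"])/f*D,(v-d["cy"])/f*D,D],-1);return X@R+c
E
python3 - <<'E'
from h import *
np.set_printoptions(precision=4,suppress=True)
S=np.load("scene0.npz");T=np.load("top0.npz")
for n,ps,pt,z in(("grip",(351.4,202.4),(231,219.2),.166),("eye",(210.4,196.6),(362.4,193),.112)):
    print(n,tri(S,ps,T,pt),"planes",plane(S,*ps,z),plane(T,*pt,z))
    for nm,d in(("S",S),("T",T)):
        C=cloud(d).reshape(-1,3);p=plane(T,*pt,z)
        m=(np.hypot(*(C[:,:2]-p[:2]).T)<(.02 if n=="grip" else .035))&(abs(C[:,2]-z)<.006)
        q=C[m]; print(nm,m.sum(),q.mean(0),(q.min(0)+q.max(0))/2,np.ptp(q,axis=0))
C=cloud(T);m=(abs(C[...,2]-.110)<.005);m[:,:150]=0;m[:,265:]=0
cs=max(cv2.findContours(m.astype(np.uint8),0,1)[0],key=cv2.contourArea)
b=cv2.boxPoints(cv2.minAreaRect(cs));print(b,[plane(T,*x,.11) for x in b])
E
```

```text
grip (array([0.5275, 0.1558, 0.1624]), np.float64(0.0028239246876649495)) planes [0.5313 0.1585 0.166 ] [0.5276 0.154  0.166 ]
S 67 [0.531  0.1583 0.1661] [0.5287 0.1576 0.1651] [0.0229 0.0226 0.0101]
T 64 [0.5301 0.1569 0.1662] [0.5307 0.1569 0.1662] [0.0216 0.0217 0.0089]
eye (array([ 0.613 , -0.2047,  0.1075]), np.float64(0.00223772464831378)) planes [ 0.6174 -0.1997  0.112 ] [ 0.6127 -0.2048  0.112 ]
S 192 [ 0.6099 -0.203   0.1121] [ 0.6072 -0.2042  0.1108] [0.0588 0.0518 0.0095]
T 236 [ 0.6075 -0.2058  0.112 ] [ 0.6077 -0.2041  0.112 ] [0.0575 0.051  0.0119]
[[160.6836 215.5453]
 [247.7265 208.5818]
 [249.4626 230.283 ]
 [162.4197 237.2464]] [array([0.542 , 0.3562, 0.11  ]), array([0.5647, 0.1153, 0.11  ]), array([0.5041, 0.109 , 0.11  ]), array([0.4818, 0.3482, 0.11  ])]
```

```bash
python3 - <<'E'
from h import *
np.set_printoptions(precision=4,suppress=True,linewidth=200)
for nm in("scene","top"):
    d=np.load(nm+"0.npz");C=cloud(d);m=(abs(C[...,2]-.112)<.004)&(np.hypot(C[...,0]-.613,C[...,1]+.203)<.045)
    cs,h=cv2.findContours(m.astype(np.uint8),cv2.RETR_CCOMP,cv2.CHAIN_APPROX_NONE)
    for c,hh in zip(cs,h[0]):
        if len(c)<8: continue
        P=np.array([plane(d,*x[0],.112) for x in c]);x=P[:,:2]
        s=np.linalg.lstsq(np.c_[2*x,np.ones(len(x))],(x**2).sum(1),rcond=None)[0]
        print(nm,"hole" if hh[3]>=0 else "outer",len(c),s[:2],np.sqrt(s[2]+s[:2]@s[:2]),"bbox",x.min(0),x.max(0))
    v,u=(190,362) if nm=="top" else (197,211)
    print(np.round(C[v-6:v+10,u-9:u+10,2]*1000).astype(int))
E
```

```text
scene outer 52 [ 0.6052 -0.2056] 0.02884555175667629 bbox [ 0.5725 -0.2304] [ 0.6395 -0.1759]
scene hole 24 [ 0.609  -0.2043] 0.01263392457087859 bbox [ 0.5962 -0.2172] [ 0.623  -0.1905]
[[  2   5 112 114 113 114 114 114 113 113 112 113 111 115 113 115 114 113  80]
 [  0 115 115 114 111 115 111 111 108 110 109 110 111 114 114 112 113 112 116]
 [113 114 113 112 114 112 108 109 103 104 106 106 107 110 114 115 115 113 112]
 [111 113 113 113 109 108 105 101 103 102 105 102 105 845 109 115 113 115 110]
 [112 115 113 113 111 105 103  69  74  69  75  72  72  71 111 113 113 113 112]
 [115 114 109 113 111  -2   3  62  72  75  71  73 112 111 113 113 114 113 110]
 [116 114 113 113 112 114 114 115 112 114 111 112 114 113 114 114 114 110 106]
 [845 111 113 114 114 114 113 112 113 114 115 115 115 112 111 113 110 108 105]
 [106 110 111 112 113 115 111 112 113 113 113 113 111 113 111 108 106 103  70]
 [  2 105 107 109 113 110 109 113 112 110 111 114 109 111 106 109 105  72  64]
 [  1   4 105 109 106 105 108 108 111 109 106 106 103 105 105 105  74  70  47]
 [ -2   2  14 101 105 106 106 108 105 106 10
[... 1283 characters left out ...]
16 112 115 111  72  71  73  73  72  76 102 107 112 113 115 113 113]
 [105 111 113 115 112  73  70  75  77  72  71  70  72 108 115 111 109 112 115]
 [108 110 110 118 115  70  75  75  76  73  70  72  76  72 109 113 113 114 112]
 [109 114 110 110 111  77  72  32  31  61  73  73  76  75 108 113 114 111 114]
 [111 113 113 112 110  76  32  34  38  34  31  69  74  73 109 117 110 113 118]
 [107 113 113 109 111 113  28  33  32  34  36  71  73 106 114 113 115 112 115]
 [ 32 116 116 114 114 110 113  30  30  33  38  67  76 111 110 114 112 114   9]
 [ 35 107 115 114 113 111 114 116 112  39  35 112 112 114 112 113 112 114   7]
 [ 36  32 114 114 113 110 112 115 111 113 112 113 107 115 111 115 111 108   7]]
```

Request:
step_arm:
  moves:
    - [[35,-55,0],[0,0,-10.5],-1]
    - [[75,-115,0],[0,0,-21],-1]
    - [[115,-175,0],[0,0,-31.5],-1]
    - [[155,-235,0],[0,0,-42],-1]
    - [[200,-295,0],[0,0,-52.5],-1]
    - [[250,-355,0],[0,0,-63],-1]
    - [[290,-410,0],[0,0,-66],-1]
    - [[315,-470,0],[0,0,-66],-1]

```text
t: 1.1
ee_pos: [0.4975, 0.2257, 0.3036]
eef_rot: [[-0.094, 0.996, -0.0], [0.996, 0.094, -0.0], [-0.0, -0.0, -1.0]]
force: [0.7, 0.5, -0.1]
width: 0.0854
grasp_force: 0.0
```

```bash
python3 - <<'E'
from h import *
d=np.load("top0.npz");print(plane(d,361,196.6,.072)); print(plane(d,361,193.5,.112))
E
```

```text
[ 0.60967815 -0.20862227  0.072     ]
[ 0.61126696 -0.20086002  0.112     ]
```

Request:
step_arm:
  moves:
    - [[0,0,0],[0,0,0],-1]
    - [[0,0,0],[0,0,0],-1]

```text
t: 1.35
ee_pos: [0.4966, 0.2276, 0.3037]
eef_rot: [[-0.094, 0.996, -0.001], [0.996, 0.094, 0.0], [0.0, -0.001, -1.0]]
force: [-0.6, 0.4, 0.4]
width: 0.0853
grasp_force: 0.0
```

Request:
step_arm:
  moves:
    - [[17,-35,0],[0,0,0],-1]
    - [[34,-71,0],[0,0,0],-1]
    - [[34,-71,0],[0,0,0],-1]
    - [[34,-71,0],[0,0,0],-1]

```text
t: 1.85
ee_pos: [0.5302, 0.1577, 0.3038]
eef_rot: [[-0.096, 0.995, -0.0], [0.995, 0.096, 0.0], [0.0, -0.0, -1.0]]
force: [0.3, 0.5, -0.9]
width: 0.0855
grasp_force: 0.0
```

```bash
python3 - <<'E'
from station import manip
from h import *
o=[]
for n in("scene","top"):
    d=manip.get_image(n);np.savez(n+"1.npz",**d);i=d["color"][:,:,::-1]
    x,y=(310,150) if n=="scene" else (185,170)
    o.append(cv2.resize(i[y:y+100,x:x+80],(400,500),interpolation=cv2.INTER_CUBIC))
cv2.imwrite("pics/near.png",np.hstack(o));print(manip.sense()["ee_pos"])
E
```

```text
[0.5301575  0.15781577 0.30390297]
```

View pics/near.png

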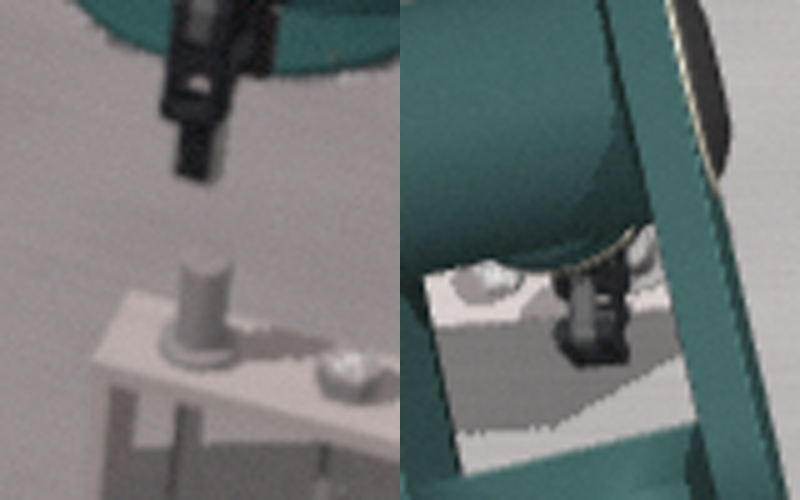

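The gripper is over the bolt: fingertip at scene (349,186), grip top at (351,202). I'll go down and close.

Request:
step_arm:
  moves:
    - [[0,0,-35],[0,0,0],-1]
    - [[0,0,-70],[0,0,0],-1]
    - [[0,0,-95],[0,0,0],-1]
    - [[0,0,-106],[0,0,0],-1]
    - [[0,0,-107],[0,0,0],-1]
    - [[0,0,-107],[0,0,0],1]
    - [[0,0,-107],[0,0,0],1]
    - [[0,0,-107],[0,0,0],1]

```text
t: 2.95
ee_pos: [0.5308, 0.1566, 0.1975]
eef_rot: [[-0.095, 0.995, 0.001], [0.995, 0.095, 0.0], [0.0, 0.001, -1.0]]
force: [-1.1, 0.3, -0.1]
width: 0.0323
grasp_force: 0.0
```

Request:
step_arm:
  moves:
    - [[0,0,0],[0,0,0],1]
    - [[0,0,0],[0,0,0],1]

```text
t: 3.2
ee_pos: [0.5308, 0.1566, 0.1974]
eef_rot: [[-0.095, 0.995, 0.001], [0.995, 0.095, 0.0], [0.0, 0.001, -1.0]]
force: [-1.0, 0.2, 5.0]
width: 0.0227
grasp_force: 58.6
```

Request:
step_arm:
  moves:
    - [[0,0,15],[0,0,0],1]
    - [[0,0,45],[0,0,0],1]
    - [[0,0,85],[0,0,0],1]
    - [[0,0,120],[0,0,0],1]
    - [[0,0,135],[0,0,0],1]
    - [[0,0,135],[0,0,0],1]

```text
t: 3.95
ee_pos: [0.5308, 0.1565, 0.3323]
eef_rot: [[-0.095, 0.995, 0.001], [0.995, 0.095, 0.0], [0.0, 0.001, -1.0]]
force: [0.5, 0.4, -2.8]
width: 0.0227
grasp_force: 59.0
```

Request:
step_arm:
  moves:
    - [[5,-25,0],[0,0,0],1]
    - [[16,-75,0],[0,0,0],1]
    - [[29,-130,0],[0,0,0],1]
    - [[41,-185,0],[0,0,0],1]
    - [[53,-240,0],[0,0,0],1]
    - [[65,-295,0],[0,0,0],1]
    - [[75,-340,0],[0,0,0],1]
    - [[79,-361,0],[0,0,0],1]

```text
t: 4.95
ee_pos: [0.6096, -0.2066, 0.3294]
eef_rot: [[-0.093, 0.996, -0.003], [0.996, 0.093, 0.001], [0.001, -0.003, -1.0]]
force: [0.4, -0.1, -2.2]
width: 0.0228
grasp_force: 59.0
```

Request:
step_arm:
  moves:
    - [[0,0,0],[0,0,0],1]
    - [[0,0,0],[0,0,0],1]

```text
t: 5.2
ee_pos: [0.6096, -0.2035, 0.3313]
eef_rot: [[-0.096, 0.995, -0.001], [0.995, 0.096, 0.001], [0.001, -0.001, -1.0]]
force: [-1.1, -0.1, -2.4]
width: 0.0227
grasp_force: 59.0
```

```bash
python3 - <<'E'
from station import manip
from h import *
o=[]
for n in("scene","top"):
    d=manip.get_image(n);np.savez(n+"2.npz",**d);i=d["color"][:,:,::-1]
    x,y=(175,130) if n=="scene" else (325,140)
    o.append(cv2.resize(i[y:y+100,x:x+80],(400,500),interpolation=cv2.INTER_CUBIC))
cv2.imwrite("pics/over.png",np.hstack(o));s=manip.sense();print(s["ee_pos"],s["force"],s["width"],s["moment"])
E
```

```text
[ 0.60963285 -0.20324805  0.33190851] [ 0.0025051  -1.06959206 -2.39879059] 0.022569064966380496 [ 0.01413434 -0.0179757  -0.00256894]
```

View pics/over.png

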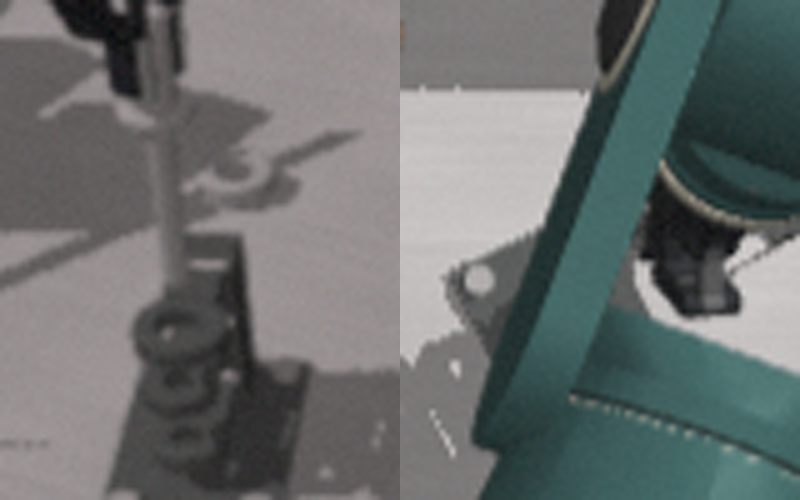

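The bolt hangs upright, with its tip at scene (210.4,187), directly above the top eye. I'll check the tip against the eye in that same camera.

```bash
python3 - <<'E'
from h import *
np.set_printoptions(precision=4,suppress=True)
d=np.load("scene2.npz");print(plane(d,210.2,187.5,.1425))
C=cloud(d).reshape(-1,3)
for a,b in((.144,.16),(.16,.18),(.18,.2),(.2,.215)):
    m=(np.hypot(C[:,0]-.61,C[:,1]+.204)<.02)&(C[:,2]>a)&(C[:,2]<b);print(a,m.sum(),np.median(C[m],0))
E
```

```text
[ 0.6169 -0.197   0.1425]
0.144 25 [ 0.613  -0.1984  0.152 ]
0.16 35 [ 0.6129 -0.1989  0.1695]
0.18 36 [ 0.6131 -0.1982  0.1906]
0.2 30 [ 0.6133 -0.1986  0.2085]
```

Request:
step_arm:
  moves:
    - [[0,-1,-12],[0,0,0],1]
    - [[0,-1,-20],[0,0,0],1]
    - [[0,-1,-26],[0,0,0],1]
    - [[0,-1,-30],[0,0,0],1]
    - [[0,-1,-34],[0,0,0],1]
    - [[0,-1,-38],[0,0,0],1]

```text
t: 6.05
ee_pos: [0.6097, -0.2055, 0.2938]
eef_rot: [[-0.095, 0.995, 0.0], [0.995, 0.095, -0.0], [-0.0, 0.0, -1.0]]
force: [-0.3, 0.4, -3.1]
width: 0.0226
grasp_force: 59.0
```

Request:
step_arm:
  moves:
    - [[0,0,-7],[0,0,0],1]
    - [[0,0,-14],[0,0,0],1]
    - [[0,0,-20],[0,0,0],1]
    - [[0,0,-26],[0,0,0],1]
    - [[0,-2,-28],[0,0,0],1]
    - [[0,-4,-28],[0,0,0],1]
    - [[0,-5,-28],[0,0,0],1]
    - [[0,-5,-28],[0,0,0],1]

```text
t: 7.05
ee_pos: [0.6097, -0.2106, 0.2661]
eef_rot: [[-0.095, 0.995, 0.0], [0.995, 0.095, -0.0], [-0.0, 0.0, -1.0]]
force: [-0.1, 0.5, -2.2]
width: 0.0227
grasp_force: 59.0
```

Request:
step_arm:
  moves:
    - [[0,0,-1],[0,0,0],1]
    - [[0,0,-2],[0,0,0],1]
    - [[0,0,-3],[0,0,0],1]
    - [[0,0,-3],[0,0,0],1]

```text
t: 7.55
ee_pos: [0.6096, -0.2104, 0.2628]
eef_rot: [[-0.095, 0.995, -0.0], [0.995, 0.095, 0.0], [0.0, -0.0, -1.0]]
force: [0.3, 0.6, -2.4]
width: 0.0223
grasp_force: 59.0
```

Tip is at about 73.4 mm and there's no contact yet.

Request:
step_arm:
  moves:
    - [[0,0,-1],[0,0,0],1]
    - [[0,0,-2],[0,0,0],1]
    - [[0,0,-2.5],[0,0,0],1]
    - [[0,0,-2.5],[0,0,0],1]

```text
t: 8.05
ee_pos: [0.6096, -0.2104, 0.2603]
eef_rot: [[-0.095, 0.995, -0.0], [0.995, 0.095, 0.0], [0.0, -0.0, -1.0]]
force: [-0.6, 0.7, -2.8]
width: 0.0226
grasp_force: 59.0
```

Request:
step_arm:
  moves:
    - [[0,0,-0.5],[0,0,0],1]
    - [[0,0,-1],[0,0,0],1]
    - [[0,0,-1.5],[0,0,0],1]
    - [[0,0,-1.5],[0,0,0],1]

```text
t: 8.55
ee_pos: [0.6096, -0.2104, 0.2588]
eef_rot: [[-0.095, 0.995, -0.0], [0.995, 0.095, 0.0], [0.0, -0.0, -1.0]]
force: [-0.1, -0.4, -3.0]
width: 0.0224
grasp_force: 59.0
```

Request:
step_arm:
  moves:
    - [[0,0,-1],[0,0,0],1]
    - [[0,0,-2],[0,0,0],1]
    - [[0,0,-3],[0,0,0],1]
    - [[0,0,-3],[0,0,0],1]

```text
t: 9.05
ee_pos: [0.6096, -0.2104, 0.2558]
eef_rot: [[-0.095, 0.995, -0.0], [0.995, 0.095, 0.0], [0.0, -0.0, -1.0]]
force: [-0.3, -0.6, -2.5]
width: 0.0223
grasp_force: 59.0
```

Request:
step_arm:
  moves:
    - [[0,0,-1.5],[0,0,0],1]
    - [[0,0,-3],[0,0,0],1]
    - [[0,0,-5],[0,0,0],1]
    - [[0,0,-7],[0,0,0],1]
    - [[0,0,-9],[0,0,0],1]
    - [[0,0,-9],[0,0,0],1]

```text
t: 9.8
ee_pos: [0.6096, -0.2104, 0.2467]
eef_rot: [[-0.095, 0.995, -0.0], [0.995, 0.095, 0.0], [0.0, -0.0, -1.0]]
force: [0.3, 0.1, -2.4]
width: 0.023
grasp_force: 59.0
```

Through the middle eye with no contact. On to the lower one.

Request:
step_arm:
  moves:
    - [[0,0,-4],[0,0,0],1]
    - [[0,0,-8],[0,0,0],1]
    - [[0,0,-12],[0,0,0],1]
    - [[0,0,-16],[0,0,0],1]
    - [[0,0,-20],[0,0,0],1]
    - [[0,0,-22],[0,0,0],1]
    - [[0,0,-22],[0,0,0],1]

```text
t: 10.68
ee_pos: [0.6096, -0.2104, 0.2248]
eef_rot: [[-0.095, 0.995, -0.0], [0.995, 0.095, 0.0], [0.0, -0.0, -1.0]]
force: [0.0, -0.2, -3.1]
width: 0.0224
grasp_force: 59.0
```

Request:
step_arm:
  moves:
    - [[0,0,-1],[0,0,0],1]
    - [[0,0,-2],[0,0,0],1]
    - [[0,0,-2.5],[0,0,0],1]
    - [[0,0,-2.5],[0,0,0],1]

```text
t: 11.18
ee_pos: [0.6096, -0.2104, 0.2224]
eef_rot: [[-0.095, 0.995, -0.0], [0.995, 0.095, 0.0], [0.0, -0.0, -1.0]]
force: [-0.3, 0.1, -1.7]
width: 0.0223
grasp_force: 59.0
```

Request:
step_arm:
  moves:
    - [[0,0,-0.5],[0,0,0],1]
    - [[0,0,-1],[0,0,0],1]
    - [[0,0,-1],[0,0,0],1]

```text
t: 11.55
ee_pos: [0.6097, -0.2104, 0.2214]
eef_rot: [[-0.095, 0.995, -0.0], [0.995, 0.095, 0.0], [0.0, -0.0, -1.0]]
force: [-1.4, -0.5, -2.7]
width: 0.0222
grasp_force: 59.0
```

Request:
step_arm:
  moves:
    - [[0,0,-0.5],[0,0,0],1]
    - [[0,0,-1],[0,0,0],1]
    - [[0,0,-1],[0,0,0],1]

```text
t: 11.92
ee_pos: [0.6096, -0.2104, 0.2203]
eef_rot: [[-0.095, 0.995, -0.0], [0.995, 0.095, 0.0], [0.0, -0.0, -1.0]]
force: [0.8, 0.0, -2.4]
width: 0.0231
grasp_force: 59.0
```

Request:
step_arm:
  moves:
    - [[0,0,-0.5],[0,0,0],1]
    - [[0,0,-1],[0,0,0],1]
    - [[0,0,-1],[0,0,0],1]

```text
t: 12.3
ee_pos: [0.6096, -0.2104, 0.2193]
eef_rot: [[-0.095, 0.995, -0.0], [0.995, 0.095, 0.0], [0.0, -0.0, -1.0]]
force: [-0.1, -0.1, -2.5]
width: 0.0229
grasp_force: 59.0
```

Request:
step_arm:
  moves:
    - [[0,0,-0.5],[0,0,0],1]
    - [[0,0,-1],[0,0,0],1]
    - [[0,0,-1],[0,0,0],1]

```text
t: 12.68
ee_pos: [0.6096, -0.2105, 0.2183]
eef_rot: [[-0.095, 0.995, -0.0], [0.995, 0.095, 0.0], [0.0, -0.0, -1.0]]
force: [0.6, 0.0, -2.4]
width: 0.0229
grasp_force: 59.0
```

No contact at all, so I'll check by eye before going on.

```bash
python3 - <<'E'
from station import manip
from h import *
d=manip.get_image("scene");i=d["color"][:,:,::-1]
cv2.imwrite("pics/in.png",cv2.resize(i[150:250,170:250],(480,600),interpolation=cv2.INTER_CUBIC))
E
```

```text
(no output)
```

View pics/in.png

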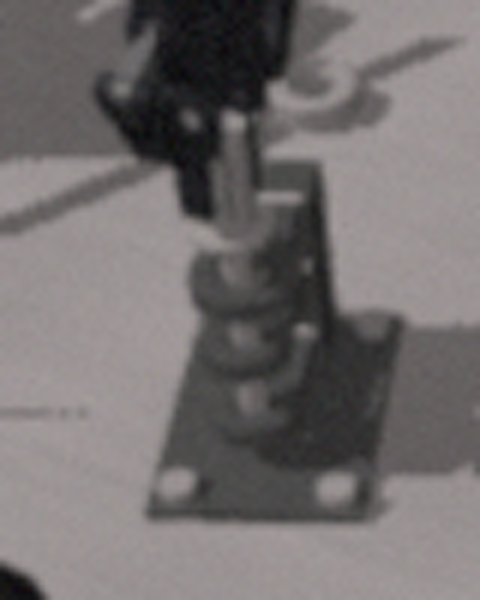

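The picture shows the shank running through all three eyes: crop (240,265), (245,335) and (255,395). The collar is still about 19 mm above the top eye, so I'll lower it.

Request:
step_arm:
  moves:
    - [[0,0,-2],[0,0,0],1]
    - [[0,0,-4],[0,0,0],1]
    - [[0,0,-6],[0,0,0],1]
    - [[0,0,-8],[0,0,0],1]
    - [[0,0,-10],[0,0,0],1]
    - [[0,0,-10],[0,0,0],1]

```text
t: 13.48
ee_pos: [0.6096, -0.2104, 0.2082]
eef_rot: [[-0.095, 0.995, -0.0], [0.995, 0.095, 0.0], [0.0, -0.0, -1.0]]
force: [0.1, 0.0, -2.6]
width: 0.0227
grasp_force: 59.0
```

Request:
step_arm:
  moves:
    - [[0,0,-2],[0,0,0],1]
    - [[0,0,-4],[0,0,0],1]
    - [[0,0,-6],[0,0,0],1]
    - [[0,0,-7],[0,0,0],1]
    - [[0,0,-7],[0,0,0],1]

```text
t: 14.1
ee_pos: [0.6096, -0.2104, 0.2013]
eef_rot: [[-0.095, 0.995, -0.0], [0.995, 0.095, 0.0], [0.0, -0.0, -1.0]]
force: [-0.2, -0.1, -2.4]
width: 0.0225
grasp_force: 59.0
```

Request:
step_arm:
  moves:
    - [[0,0,-0.5],[0,0,0],1]
    - [[0,0,-1],[0,0,0],1]
    - [[0,0,-1],[0,0,0],1]

```text
t: 14.48
ee_pos: [0.6096, -0.2104, 0.2004]
eef_rot: [[-0.095, 0.995, -0.0], [0.995, 0.095, -0.0], [-0.0, -0.0, -1.0]]
force: [0.4, 0.9, -2.7]
width: 0.0228
grasp_force: 59.0
```

Request:
step_arm:
  moves:
    - [[0,0,-0.5],[0,0,0],1]
    - [[0,0,-0.5],[0,0,0],1]

```text
t: 14.72
ee_pos: [0.6097, -0.2104, 0.1999]
eef_rot: [[-0.095, 0.995, -0.0], [0.995, 0.095, -0.0], [-0.0, -0.0, -1.0]]
force: [0.9, 0.1, -2.3]
width: 0.0226
grasp_force: 59.0
```

Request:
step_arm:
  moves:
    - [[0,0,-0.5],[0,0,0],1]
    - [[0,0,-0.5],[0,0,0],1]

```text
t: 14.98
ee_pos: [0.6097, -0.2104, 0.1995]
eef_rot: [[-0.095, 0.995, 0.0], [0.995, 0.095, -0.0], [-0.0, 0.0, -1.0]]
force: [0.0, -0.0, -0.8]
width: 0.0226
grasp_force: 59.2
```

Request:
step_arm:
  moves:
    - [[0,0,-0.4],[0,0,0],1]
    - [[0,0,-0.4],[0,0,0],1]

```text
t: 15.22
ee_pos: [0.6097, -0.2105, 0.1995]
eef_rot: [[-0.095, 0.995, 0.0], [0.995, 0.095, -0.0], [-0.0, 0.0, -1.0]]
force: [-3.3, 1.4, 4.6]
width: 0.0227
grasp_force: 59.2
```

The collar touches at the expected height (0.1995, predicted 0.1994). I'll release and rise.

Request:
step_arm:
  moves:
    - [[0,0,0],[0,0,0],-0.3]
    - [[0,0,0],[0,0,0],-1]
    - [[0,0,0],[0,0,0],-1]
    - [[0,0,0],[0,0,0],-1]
    - [[0,0,0],[0,0,0],-1]
    - [[0,0,10],[0,0,0],-1]
    - [[0,0,30],[0,0,0],-1]
    - [[0,0,60],[0,0,0],-1]

```text
t: 16.23
ee_pos: [0.6095, -0.2104, 0.2605]
eef_rot: [[-0.095, 0.995, -0.0], [0.995, 0.095, 0.0], [0.0, -0.0, -1.0]]
force: [-0.0, -1.1, 0.5]
width: 0.0857
grasp_force: 0.0
```

Request:
step_arm:
  moves:
    - [[0,20,50],[0,0,0],-1]
    - [[0,60,80],[0,0,0],-1]
    - [[0,110,80],[0,0,0],-1]
    - [[0,130,80],[0,0,0],-1]
    - [[0,130,80],[0,0,0],-1]

```text
t: 16.85
ee_pos: [0.6096, -0.0796, 0.34]
eef_rot: [[-0.097, 0.995, 0.001], [0.995, 0.097, -0.0], [-0.0, 0.001, -1.0]]
force: [-0.5, -0.5, -1.0]
width: 0.0853
grasp_force: 0.0
```

```bash
python3 - <<'E'
from station import manip
from h import *
np.set_printoptions(precision=4,suppress=True)
for n in("scene","top"):
    d=manip.get_image(n);i=d["color"][:,:,::-1]
    if n=="scene": cv2.imwrite("pics/end.png",cv2.resize(i[140:260,170:330],(800,600),interpolation=cv2.INTER_CUBIC))
    C=cloud(d).reshape(-1,3);m=(np.hypot(C[:,0]-.6097,C[:,1]+.2105)<.015)&(C[:,2]>.155)&(C[:,2]<.19)
    print(n,m.sum(),np.median(C[m],0) if m.any() else 0, np.percentile(C[m][:,2],90) if m.any() else 0)
print(manip.sense()["ee_pos"],manip.sense()["force"])
E
```

```text
scene 77 [ 0.6134 -0.2061  0.1675] 0.17039208919668175
top 0 0 0
[ 0.6097 -0.0811  0.3393] [ 0.4599 -0.9435  0.4658]
```

View pics/end.png

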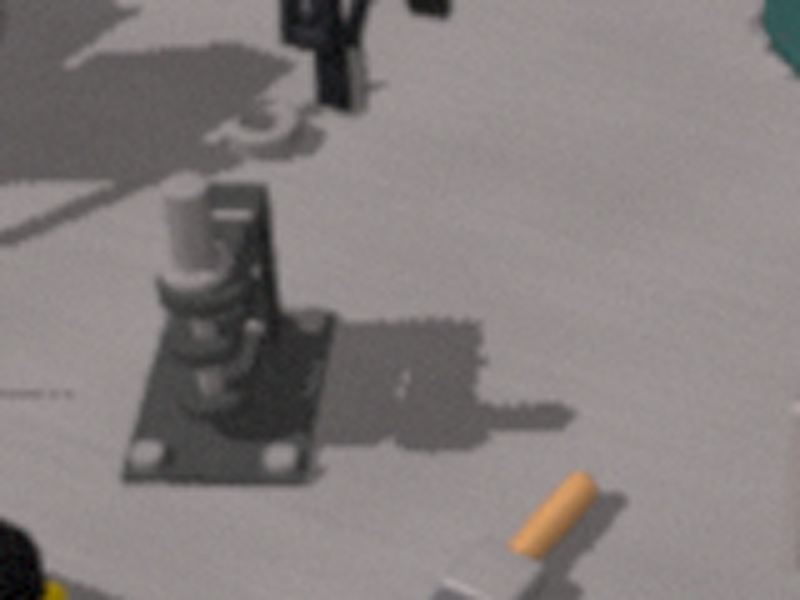

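The bolt is seated: the collar lies flat on the top eye (crop (197,275)), the grip's top measures about 0.168 m, and the shank shows between the lower eyes. The gripper is clear, so I'm handing the job in.

```bash
python3 -c "
from station import manip
print(manip.finish_job())"
```

```text
the job is handed in; nothing more can be done
None
```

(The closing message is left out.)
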